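# Release the latched key on the watch tester

## Robot

A 7-joint arm with a two-finger parallel gripper is mounted at the origin on a cart in front of the work surface, level with it; the furniture and walls round the work are solid. World frame = base frame: x ahead of the robot, y to its left, z up, the work surface at z = 0. Lengths are in mm, angles in rad, forces in N, time in s.
With the tool pointing down it reaches from about 425 to 1025 mm from the base axis. Payload 9.4 kg.
Tool frame: the origin (TCP) lies on the centre line of the jaws, within the pads' length; the fingertips stand 14 mm ahead of it and the grasp point (between the pads) lies 5 mm behind it (ctrl.finger_overhang is the distance from the TCP to the fingertips, in mm); z points along the fingers, y is the line along which they close (so a half turn about z gives the same grasp; the last joint's range is limited). The gripper opens to 85 mm and grips with 20 to 120 N. Pads are 22 mm wide; open, the fingers measure 114 mm over their backs; the gripper's body (76 mm by 85 mm) begins 54 mm behind the grasp point. The pads swing forward as they close: fully open they stand 13 mm farther back than shut.
Start: joints at [-1.181, 0.599, -0.003, 1.599, 0.002, 0.943, -0.08], TCP at [326.276, 647.432, 245.275] pointing down, gripper open.
Joint ranges: [-2.57, 2.57], [-0.35, 1.97], [-1.29, 1.29], [0.11, 2.56], [-1.05, 4.19], [0.11, 1.86], [-2.63, 2.63]. Speed limits (rad/s): [2.22, 2.22, 3.01, 3.01, 3.14, 3.14, 3.14].

## Interface

Orientations are given as a unit quaternion [w, x, y, z].
In Python, from station import ctrl gives the robot as it stands.
- The arm moves only by the tool play_rows, never from a script. Its argument "targets" is one flat list of numbers, 5 for each row, row after row: the shift along the tool's x, y, z in units of 50 mm (1.0 is 50 mm), then the turn about the tool's z in units of 8 degrees (1.0 is 8 degrees), then the gripper command: -1 is fully open, 1 is shut, values between are in proportion. A call has 1 to 5 rows; each row shifts and turns the commanded pose from where the row before left it, along the tool's axes as they then stand; what a row does not reach is not made up. A row lasts 1/10 s, in which the tool goes at most 50 mm and 8.59 degrees, less where a joint would pass 70% of its speed; a pose out of reach is approached as far as the arm can. A call is refused whole if a number of a shift passes 1 or a number of a turn 1, either way. A call with a gripper value outside its range is refused whole. The fingers move at their own pace and stop on an object; "squeeze" is the grip in N (left out, the last holds). Time passes only in rows, so rows that do not move let the fingers close. It gives the time, the measured TCP pose, the force, the opening and the grip force at its end, in the units of the state.
- ctrl.state(): the state, without advancing time (a new reading comes with each control period).
- ctrl.read_camera(name): name is "scene" or "top" or "wrist"; returns a dict with "frame" (480x640x3 uint8, red, green, blue), "range_z" (480x640 float32, mm along the optical axis (not along the pixel's ray), 0 where there is no reading), "vertical_fov" (degrees; the focal length in pixels is half the picture's height over the tangent of half this angle, whatever the lens; pixels are square), "cx", "cy" (the principal point, pixels), "world_to_cam" (4x4, takes a point from world to camera coordinates); the wrist camera has in their place "tool_from_camera" (4x4, takes a point from camera to tool coordinates, whose origin is the TCP and whose axes are the flange's). Camera axes: x right, y up, looking along -z (the intrinsics and any distortion apply to the point x, -y, -z); pixel columns grow to the right and rows downward; lengths in mm; the calibration is good to about 2 mm. A picture is of the moment at which its call begins: read the wrist's pose just before it.
- ctrl.job_done(): hands the job in; it is judged then, once.
The state is a dict: "clock": time; "joints": joint angles; "joint_vel": joint speeds; "joint_torque": joint torques, N m; "ee_pos": TCP position; "tool_rot": TCP orientation; "contact_force": force on the tool from outside, world axes, zero at the start; "ft_torque": the same for the moment, N m; "finger_gap": finger opening in mm; "gripper_force": force on a finger pad.
Only numpy, scipy, OpenCV 4.12 (cv2) and the standard library are available. Lean on these libraries where they do the work, as an engineer would, in place of code of your own. Each camera call takes 0.05 s, during which the arm holds its last target. There are 200 camera calls.

## Task

One of the four identical white mode keys on the watch tester has been left latched in, only a few millimetres lower than the other three, so that light taps with the fingertips tell it apart. Press that key all the way down and let it go, so that it pops up and all four keys stand raised; a light tap on a raised key does no harm, but do not push one in. Leave the loupe, bottle, tin and movement holder around the tester where they are, and pick nothing up.

Things in the scene. Friction and masses are not known exactly. Their poses are not given: they have to be found in the camera images.
- tester: Grey bench-top watch tester, fixed, 190 mm deep (x), 204 mm wide (y). Origin: centre of its underside, on the bench; x to its back, y to its left, z up. Front part: level key deck 42 mm high. From 12 mm in front of the origin a sloped display face rises to the flat top, 78 mm high.
- key_row (a point): Middle of the key row, on the top of the black key strip (152 mm along y, 36 mm along x, 43.5 mm above the bench), 56 mm in front of the tester's origin; axes as the tester's. The four keys stand at y = 57, 19, -19 and -57 mm from here. A raised key always springs back up; pushed in 5 mm or more it selects another mode, which is not wanted.
- key_a_top (a point): Centre of the top of one of four identical white keys (cap 20 x 18 mm); letters tell neither place nor state. Slides straight down. Raised: top 54.5 mm above the bench, gives from 1.8 N on, 0.3 N more per mm. Latched: 4 mm lower, held by a catch inside; gives from 3 N on; pressed down fully it slips the catch and springs up when let go. Full travel 7 mm at 3.9 N, then a hard stop.
- key_b_top (a point): Centre of the top of one of four identical white keys (cap 20 x 18 mm); letters tell neither place nor state. Slides straight down. Raised: top 54.5 mm above the bench, gives from 1.8 N on, 0.3 N more per mm. Latched: 4 mm lower, held by a catch inside; gives from 3 N on; pressed down fully it slips the catch and springs up when let go. Full travel 7 mm at 3.9 N, then a hard stop.
- key_c_top (a point): Centre of the top of one of four identical white keys (cap 20 x 18 mm); letters tell neither place nor state. Slides straight down. Raised: top 54.5 mm above the bench, gives from 1.8 N on, 0.3 N more per mm. Latched: 4 mm lower, held by a catch inside; gives from 3 N on; pressed down fully it slips the catch and springs up when let go. Full travel 7 mm at 3.9 N, then a hard stop.
- key_d_top (a point): Centre of the top of one of four identical white keys (cap 20 x 18 mm); letters tell neither place nor state. Slides straight down. Raised: top 54.5 mm above the bench, gives from 1.8 N on, 0.3 N more per mm. Latched: 4 mm lower, held by a catch inside; gives from 3 N on; pressed down fully it slips the catch and springs up when let go. Full travel 7 mm at 3.9 N, then a hard stop.
- loupe_mid (a point): Bystander: black eye loupe standing on its wide rim, 42 mm across and 35 mm tall, loose near the tester. This point lies on its axis, half-way up, 17.5 mm above the bench.
- bottle_mid (a point): Bystander: small glass parts bottle with a blue screw cap, 26 mm across and 48 mm tall, loose near the tester. This point lies on its axis, half-way up, 24 mm above the bench.
- tin_mid (a point): Bystander: flat round tin, 35 mm across and 12 mm tall, loose near the tester. This point lies on its axis, half-way up, 6 mm above the bench.
- holder_mid (a point): Bystander: small metal movement holder, 31 x 67 mm and 11 mm tall, loose near the tester. This point lies on its axis, half-way up, 9 mm above the bench (it lies on the 3.4 mm thick pad and sheet).

How it is judged (in metres and radians):
At the end, for the whole second after the job is handed in: All four keys stand raised (each top within 1.5 mm of its raised height, 54.5 mm above the bench); the loupe, bottle, tin and movement holder stand within 20 mm of where they were (height (world z) of each of key_a_top, key_b_top, key_c_top, key_d_top above 0.053 m and distance of each of loupe_mid, bottle_mid, tin_mid, holder_mid from where it was at the start of the episode below 0.02 m); the robot touches nothing.
It fails at once if a raised key is pushed in by 5 mm or more (distance of any of key_a_top, key_b_top, key_c_top, key_d_top from where it was at the start of the episode above 0.005 m).
It fails at once if a bystander is shifted by more than 20 mm (distance of any of loupe_mid, bottle_mid, tin_mid, holder_mid from where it was at the start of the episode above 0.02 m).
It fails at once if a bystander is lifted or stood up on end (its middle rises more than 8 mm) (height (world z) of loupe_mid above 0.0255 m or height (world z) of bottle_mid above 0.032 m or height (world z) of tin_mid above 0.014 m or height (world z) of holder_mid above 0.017 m).
It also fails if it takes over 43 s, if anything falls off the work surface, if the arm or the gripper's body presses on something with over 40 N, if the wrist force passes 120 N, or if a joint passes its speed limit or range.

## Working session

There is one attempt and no reset: what is moved stays moved. The work goes in short steps, Python scripts to look and compute and a tool call to move; the robot and the scene stay as the last step left them, time stands still between calls to the robot, and variables do not carry over. Pictures are saved under pics/ and viewed, at most 10 in all, crops included, and the job is handed in when it is done.

Besides the shell and the picture viewer there is one more tool, called by a JSON object that holds its "api" and its "payload", one argument or row to a line. play_rows: Moves the arm, as the interface text tells. Its arguments: {"type":"object","properties":{"targets":{"type":"array"},"squeeze":{"type":"number"}},"required":["targets"]}

```bash
mkdir -p pics; ls
cat > h.py <<'E'
from station import ctrl
import numpy as np, cv2
def shot(name,fn):
    s=ctrl.state(); r=ctrl.read_camera(name)
    cv2.imwrite('pics/'+fn+'.png',r['frame'][:,:,::-1]); np.savez(fn+'.npz',**r,ee=s['ee_pos'],q=s['tool_rot']); return s,r
def world(fn,pts):
    r=np.load(fn+'.npz'); f=240/np.tan(np.radians(float(r['vertical_fov'])/2)); out=[]
    for u,v in pts:
        d=np.median(r['range_z'][v-1:v+2,u-1:u+2]); p=np.array([(u-r['cx'])/f*d,-(v-r['cy'])/f*d,-d,1])
        out.append((np.linalg.inv(r['world_to_cam'])@p)[:3])
    return np.array(out)
E
python3 - <<'E'
from h import *
for n in ['scene','top']:
    s,r=shot(n,n+'0'); print({k:v for k,v in r.items() if k not in('frame','range_z')})
print(ctrl.state())
E
```

```text
pics
{'vertical_fov': 52.24599277222332, 'cx': 315.0144996364921, 'cy': 244.95392884384228, 'world_to_cam': array([[-7.20097451e-01, -6.93726372e-01,  1.42612071e-02,
         4.76960555e+02],
       [ 2.91732596e-01, -2.84046305e-01,  9.13350858e-01,
        -1.84337505e+02],
       [-6.29564733e-01,  6.61862084e-01,  4.06923615e-01,
        -5.86937550e+02],
       [ 0.00000000e+00,  0.00000000e+00,  0.00000000e+00,
         1.00000000e+00]])}
{'vertical_fov': 52.418420852165646, 'cx': 325.0678680196773, 'cy': 240.6369202421101, 'world_to_cam': array([[ 1.12920905e-02, -9.99934852e-01,  1.66755034e-03,
         7.93529279e+01],
       [ 9.93462924e-01,  1.14084231e-02,  1.13583739e-01,
        -5.60286520e+02],
       [-1.13595363e-01,  3.74051578e-04,  9.93527027e-01,
        -8.67921131e+02],
       [ 0.00000000e+00,  0.00000000e+00,  0.00000000e+00,
         1.00000000e+00]])}
{'clock': 0.1, 'joints': array([-1.1807112 ,  0.60004706, -0.00255672,  1.60005285,  0.00181256,
        0.94289465, -0.07976864]), 'joint_vel': array([-5.91002016e-04, -1.20309767e-03, -4.60333385e-04, -2.53394816e-03,
        4.36756215e-04,  1.50713353e-03, -7.91786801e-05]), 'joint_torque': array([ 5.38003893e-03, -7.77990603e+01,  1.56964190e+00, -2.58625263e+01,
        1.26389164e-02,  5.53159683e-03,  3.82740538e-06]), 'ee_pos': array([326.08714677, 647.07789569, 244.50064783]), 'tool_rot': array([-9.63689102e-05,  2.31226710e-01,  9.72899645e-01, -6.93226767e-04]), 'contact_force': array([-0.28473052, -0.77483464,  0.34299665]), 'ft_torque': array([-0.01120915,  0.02213218, -0.00898356]), 'gripper_force': 0.0, 'finger_gap': 85.51678734680196}
```

View pics/top0.png

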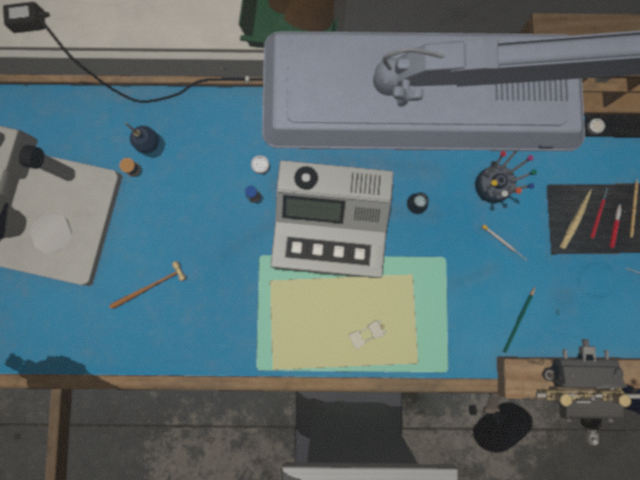

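View pics/scene0.png

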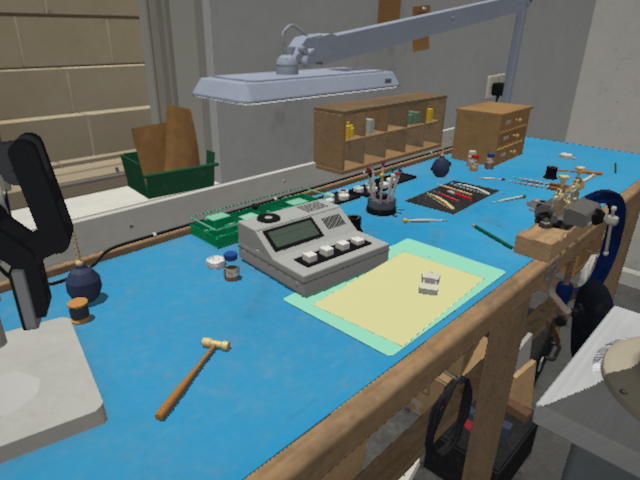

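The top view shows the keys at about (297,247), (317,249), (340,251) and (362,254). The lamp lies behind them, the bottle at (252,193), tin at (260,163), loupe at (418,203) and holder at (366,334).

Run:
```python
from h import *
np.set_printoptions(suppress=True,precision=1)
P=[(297,247),(317,249),(340,251),(362,254),(287,246),(307,248),(329,250),(351,252),(280,165),(390,175),(274,268),(382,276),(252,193),(418,203),(366,334),(300,130),(500,130),(400,75)]
for p,w in zip(P,world('top0',P)): print(p,w)
r=np.load('top0.npz'); im=r['frame'][150:290,255:405,::-1]
cv2.imwrite('pics/c.png',cv2.resize(im,None,fx=5,fy=4.2*1.0 if 0 else 4,interpolation=cv2.INTER_CUBIC))
```

```text
(297, 247) [544.6 135.9  55.6]
(317, 249) [541.3 100.   56.2]
(340, 251) [538.3  58.8  55.4]
(362, 254) [533.6  19.   51.8]
(287, 246) [547.5 155.   42.2]
(307, 248) [544.3 118.5  42.5]
(329, 250) [540.9  78.4  44.6]
(351, 252) [537.6  38.5  45.8]
(280, 165) [689.2 167.7  76.5]
(390, 175) [672.8 -28.3  78.3]
(274, 268) [509.4 181.7   4. ]
(382, 276) [495.1 -18.3  39.3]
(252, 193) [643.5 220.4  49.4]
(418, 203) [633.4 -88.   24.2]
(366, 334) [388.4   7.5   3.5]
(300, 130) [671.2 120.  313.8]
(500, 130) [ 673.5 -138.8  315.8]
(400, 75) [728.2  -3.8 354.5]
```

View pics/c.png

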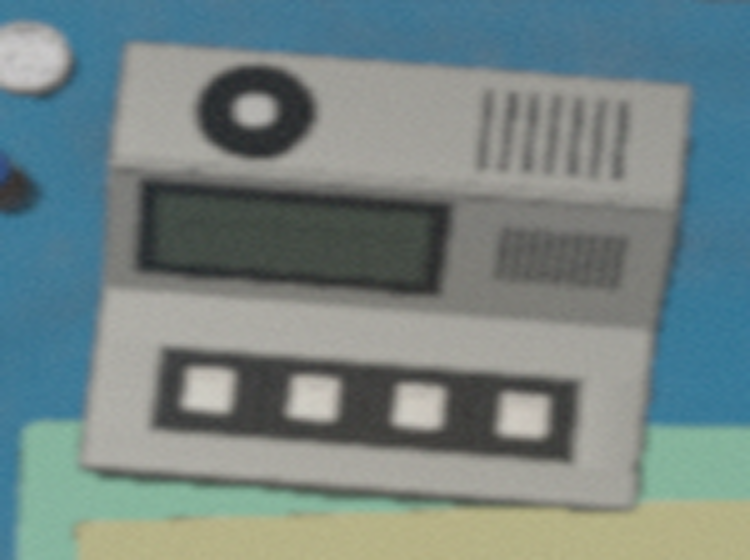

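```bash
cat >> h.py <<'E'
def rot(q): 
    from scipy.spatial.transform import Rotation as R
    return R.from_quat([q[1],q[2],q[3],q[0]]).as_matrix()
def goto(p):  # tool-axis shift in units, yaw of tool y
    s=ctrl.state(); M=rot(s['tool_rot']); print('shift',np.round(M.T@(np.array(p)-s['ee_pos'])/50,3),'yaw_y',np.round(np.degrees(np.arctan2(M[1,1],M[0,1])),2),'ee',np.round(s['ee_pos'],1),'F',np.round(s['contact_force'],2),'gap',round(s['finger_gap'],1),'t',s['clock'])
E
python3 - <<'E'
from h import *
np.set_printoptions(suppress=True,precision=1)
C=[(296.8,247.7),(317.8,249.5),(338.8,251.7),(359.6,253.7)]
zs=[]
for i in range(8):
    r=ctrl.read_camera('top'); f=240/np.tan(np.radians(r['vertical_fov']/2)); z=[]
    for u,v in C:
        a,b=int(round(u)),int(round(v)); d=r['range_z'][b-2:b+3,a-2:a+3].mean(); z.append((np.linalg.inv(r['world_to_cam'])@[(u-r['cx'])/f*d,-(v-r['cy'])/f*d,-d,1])[:3])
    zs.append(z)
zs=np.array(zs); K=zs.mean(0); print(K,zs[:,:,2].std(0)); 
e=K[0]-K[3]; print('row ang',np.degrees(np.arctan2(e[1],e[0])),np.linalg.norm(e[:2]))
goto((400,300,245))
E
```

```text
[[542.5 135.8  63.9]
 [540.1  98.5  59.7]
 [536.6  61.   59.7]
 [533.8  23.6  55.6]] [15.1 11.7 11.4 11.6]
row ang 85.57348375650481 112.51796637490091
shift [-4.4 -5.5  0. ] yaw_y 63.26 ee [326.3 647.4 245.3] F [ 0.2  0.5 -0.8] gap 85.3 t 0.5
```

{"api": "play_rows", "payload": {
  "targets": [0,0,0,-0.89,1,0,0,0,-0.89,1,0,0,0,-0.89,1,0,0,0,0,1],
  "squeeze": 20
}}

```text
clock: 0.9
ee_pos: [326.5, 647.3, 245.3]
tool_rot: [-0.0, 0.046, 0.999, 0.0]
contact_force: [-0.5, -0.5, 0.7]
finger_gap: 28.3
gripper_force: 0.0
```

{"api": "play_rows", "payload": {
  "targets": [-0.265,-0.85,0,0,1,-0.265,-0.85,0,0,1,-0.265,-0.85,0,0,1,-0.265,-0.85,0,0,1,-0.265,-0.85,0,0,1]
}}

```text
clock: 1.4
ee_pos: [372.5, 427.9, 245.4]
tool_rot: [0.0, 0.049, 0.999, 0.0]
contact_force: [1.6, -0.8, 0.4]
finger_gap: -0.1
gripper_force: 0.0
```

{"api": "play_rows", "payload": {
  "targets": [-0.265,-0.85,0,0,1,-0.265,-0.85,0,0,1,-0.265,-0.85,0,0,1,0,0,0,0,1]
}}

```text
clock: 1.8
ee_pos: [401.1, 292.7, 245.5]
tool_rot: [0.0, 0.053, 0.999, -0.002]
contact_force: [0.4, 0.3, -0.2]
finger_gap: -0.4
gripper_force: 0.0
```

Run:
```python
from h import *
r=np.load('top0.npz'); f=240/np.tan(np.radians(float(r['vertical_fov'])/2)); W=np.linalg.inv(r['world_to_cam'])
K=[]
for u,v in [(296.8,247.7),(317.8,249.5),(338.8,251.7),(359.6,253.7)]:
    d=W[:3,:3]@[(u-r['cx'])/f,-(v-r['cy'])/f,-1]; o=W[:3,3]; K.append(o+d*(54-o[2])/d[2])
K=np.array(K); print(K.round(1)); e=K[0]-K[3]; print(np.degrees(np.arctan2(e[1],e[0])),np.linalg.norm(e),K.mean(0))
goto((500,80,190))
```

```text
[[543.5 136.4  54. ]
 [540.6  98.6  54. ]
 [537.1  60.9  54. ]
 [533.9  23.5  54. ]]
85.17550329335948 113.27269034475941 [538.78648241  79.83715746  54.        ]
shift [-2.415 -4.018  1.122] yaw_y 83.96 ee [401.1 292.7 245.5] F [ 0.43  0.28 -0.18] gap -0.4 t 1.8
```

{"api": "play_rows", "payload": {
  "targets": [-0.48,-0.8,0.22,-0.15,1,-0.48,-0.8,0.22,0,1,-0.48,-0.8,0.22,0,1,-0.48,-0.8,0.22,0,1,-0.48,-0.8,0.22,0,1]
}}

```text
clock: 2.3
ee_pos: [505.1, 89.2, 190.2]
tool_rot: [0.001, 0.038, 0.999, 0.0]
contact_force: [1.1, 0.2, -0.1]
finger_gap: -0.2
gripper_force: 0.0
```

{"api": "play_rows", "payload": {
  "targets": [0,0,0,0,1,0,0,0,0,1]
}}

```text
clock: 2.5
ee_pos: [504.5, 89.5, 190.1]
tool_rot: [-0.0, 0.039, 0.999, -0.0]
contact_force: [-0.5, 0.6, 0.5]
finger_gap: 0.1
gripper_force: 0.0
```

Run:
```python
from h import *
goto((538.8,79.8,100)); s,r=shot('wrist','w1'); print({k:v for k,v in r.items() if k not in('frame','range_z')})
```

```text
shift [-0.7   -0.139  1.801] yaw_y 85.49 ee [504.5  89.5 190.1] F [-0.52  0.56  0.47] gap 0.1 t 2.5
{'vertical_fov': 71.48074670100164, 'cx': 320.59483661079116, 'cy': 242.9460232054914, 'tool_from_camera': array([[-6.01715838e-05,  9.65405375e-01,  2.60753635e-01,
         6.45071169e+01],
       [ 9.99999944e-01, -2.78317408e-05,  3.33803564e-04,
         1.38138265e+00],
       [ 3.29512982e-04,  2.60753641e-01, -9.65405319e-01,
        -1.28924807e+02],
       [ 0.00000000e+00,  0.00000000e+00,  0.00000000e+00,
         1.00000000e+00]])}
```

View pics/w1.png

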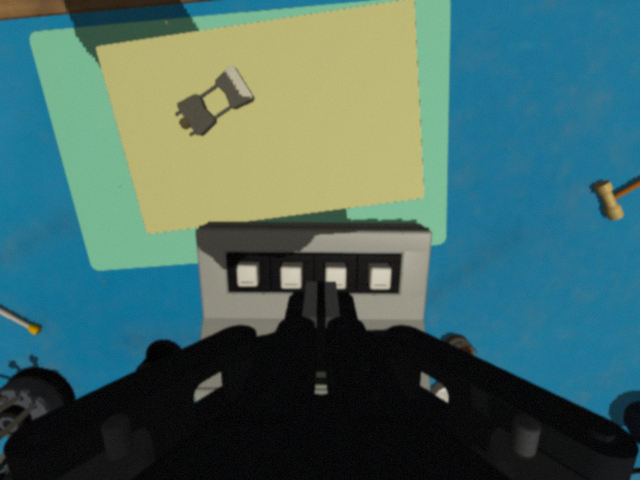

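The wrist view shows the four white keys at (247,273), (291,275), (336,275) and (380,277), just ahead of the shut fingertips at about (320,285).

Run:
```python
from h import *
r=np.load('w1.npz'); f=240/np.tan(np.radians(float(r['vertical_fov'])/2)); T=r['tool_from_camera']; M=rot(r['q'])
o=M@T[:3,3]+r['ee']
for u,v in [(380,277),(336,275),(291,275),(247,273)]:
    d=M@T[:3,:3]@[(u-r['cx'])/f,-(v-r['cy'])/f,-1]; print((o+d*(54.5-o[2])/d[2]).round(1))
g=r['frame'][240:310,215:415,::-1]; cv2.imwrite('pics/w1c.png',cv2.resize(g,None,fx=4,fy=4,interpolation=cv2.INTER_CUBIC))
```

```text
[545.1 137.9  54.5]
[540.4 101.   54.5]
[537.4  63.1  54.5]
[532.7  26.4  54.5]
```

View pics/w1c.png

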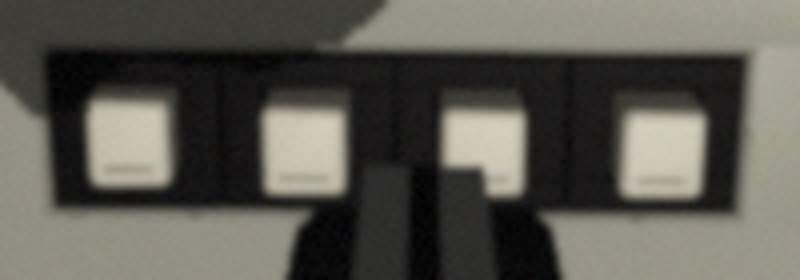

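Run:
```python
from h import *
goto((533.3,25,80))
```

```text
shift [-0.68  -1.27   2.206] yaw_y 85.67 ee [504.2  90.8 190.3] F [ 0.75  0.07 -0.09] gap 0.3 t 2.55
```

{"api": "play_rows", "payload": {
  "targets": [-0.23,-0.42,0.5,0,1,-0.23,-0.43,0.5,0,1,-0.22,-0.42,0.5,0,1,0,0,0.5,0,1,0,0,0.2,0,1]
}}

```text
clock: 3.05
ee_pos: [532.7, 25.9, 78.8]
tool_rot: [-0.001, 0.036, 0.999, 0.0]
contact_force: [0.0, -0.0, 0.6]
finger_gap: 0.3
gripper_force: 0.0
```

{"api": "play_rows", "payload": {
  "targets": [0,0,0,0,1,0,0,0,0,1,0,0,0,0,1]
}}

```text
clock: 3.35
ee_pos: [533.9, 25.6, 81.5]
tool_rot: [0.001, 0.036, 0.999, 0.0]
contact_force: [-0.2, -0.3, 0.2]
finger_gap: -0.0
gripper_force: 0.0
```

Run:
```python
from h import *
goto((533.3,25,66.5)); F=[]
for i in range(6): ctrl.read_camera('wrist'); F.append(ctrl.state()['contact_force'][2])
print(np.round(F,2))
```

```text
shift [ 0.011 -0.012  0.301] yaw_y 85.88 ee [533.9  25.6  81.5] F [-0.2  -0.29  0.17] gap -0.0 t 3.35
[-0.39 -0.5   0.7   0.3   0.16 -0.42]
```

{"api": "play_rows", "payload": {
  "targets": [0,0,0.15,0,1,0,0,0.08,0,1,0,0,0,0,1,0,0,0,0,1]
}}

```text
clock: 4.05
ee_pos: [533.2, 24.5, 68.4]
tool_rot: [-0.0, 0.037, 0.999, -0.0]
contact_force: [0.0, -0.8, -0.9]
finger_gap: -0.4
gripper_force: 0.0
```

```bash
cat >> h.py <<'E'
def probe(n=8):
    F=[];Z=[]
    for i in range(n): ctrl.read_camera('wrist'); s=ctrl.state(); F.append(s['contact_force'][2]); Z.append(s['ee_pos'])
    print('Fz',np.round(F,2),'mean',round(np.mean(F),2),'ee',np.round(np.mean(Z,0),2),'t',s['clock'])
E
python3 -c "
from h import *
probe()"
```

```text
Fz [ 0.83 -0.73 -0.3  -0.58  0.26 -0.37 -0.37  0.95] mean -0.04 ee [533.43  24.52  68.82] t 4.45
```

{"api": "play_rows", "payload": {
  "targets": [0,0,0.04,0,1,0,0,0,0,1,0,0,0,0,1]
}}

```text
clock: 4.75
ee_pos: [533.3, 24.5, 66.7]
tool_rot: [-0.0, 0.036, 0.999, -0.0]
contact_force: [-0.5, -1.2, -0.2]
finger_gap: -0.1
gripper_force: 0.0
```

```bash
python3 -c "
from h import *
probe()"
```

```text
Fz [-0.06  0.24  0.05 -0.53  0.7  -0.02 -0.07  0.19] mean 0.06 ee [533.39  24.52  66.79] t 5.15
```

No force with the tips nominally 1.7 mm below raised height, so I'll check the neighbouring key at the same height for contrast.

{"api": "play_rows", "payload": {
  "targets": [0,0,-0.3,0,1,-0.05,0.375,0,0,1,-0.04,0.375,0,0,1,0,0,0.2,0,1,0,0,0.06,0,1]
}}

```text
clock: 5.65
ee_pos: [540.1, 61.5, 67.9]
tool_rot: [-0.0, 0.036, 0.999, -0.0]
contact_force: [0.3, 1.4, 1.1]
finger_gap: 0.1
gripper_force: 1.1
```

{"api": "play_rows", "payload": {
  "targets": [0,0,0,0,1,0,0,0.04,0,1,0,0,0,0,1,0,0,0,0,1]
}}

```text
clock: 6.05
ee_pos: [540.2, 60.9, 66.8]
tool_rot: [-0.0, 0.037, 0.999, -0.0]
contact_force: [-2.1, -0.7, 2.8]
finger_gap: 0.0
gripper_force: 1.2
```

```bash
python3 -c "
from h import *
probe()"
```

```text
Fz [1.53 2.46 2.61 2.48 2.84 2.27 2.63 3.02] mean 2.48 ee [540.47  61.14  66.87] t 6.45
```

The neighbour pushes back with 2.5 N, so it is raised and the y≈25 key is the latched one. I'll go back to that key and press it fully.

{"api": "play_rows", "payload": {
  "targets": [0,0,-0.3,0,1,0.05,-0.37,0,0,1,0.04,-0.37,0,0,1,0,0,0.2,0,1,0,0,0.1,0,1]
}}

```text
clock: 6.95
ee_pos: [533.7, 25.3, 66.0]
tool_rot: [0.0, 0.037, 0.999, 0.0]
contact_force: [0.1, 0.2, -1.2]
finger_gap: -0.2
gripper_force: 0.0
```

{"api": "play_rows", "payload": {
  "targets": [0,0,0.04,0,1,0,0,0.03,0,1,0,0,0.03,0,1,0,0,0.02,0,1,0,0,0,0,1]
}}

```text
clock: 7.45
ee_pos: [533.6, 25.7, 61.5]
tool_rot: [0.0, 0.036, 0.999, 0.0]
contact_force: [-1.6, -0.3, 11.6]
finger_gap: 0.2
gripper_force: 5.7
```

```bash
python3 -c "
from h import *
probe(4)"
```

```text
Fz [12.6  11.74 11.54 11.64] mean 11.88 ee [533.6   25.76  61.53] t 7.65
```

At the hard stop (12 N). I'll release it, then tap lightly to confirm it has popped up.

{"api": "play_rows", "payload": {
  "targets": [0,0,-0.1,0,1,0,0,-0.3,0,1,0,0,0,0,1,0,0,0.2,0,1,0,0,0.08,0,1]
}}

```text
clock: 8.15
ee_pos: [533.5, 25.2, 65.6]
tool_rot: [0.0, 0.036, 0.999, 0.0]
contact_force: [1.2, -0.1, 2.6]
finger_gap: 0.2
gripper_force: 1.5
```

{"api": "play_rows", "payload": {
  "targets": [0,0,0,0,1,0,0,0,0,1]
}}

```text
clock: 8.35
ee_pos: [533.5, 25.2, 66.2]
tool_rot: [-0.0, 0.036, 0.999, 0.0]
contact_force: [0.5, 0.1, 1.7]
finger_gap: 0.2
gripper_force: 1.3
```

```bash
python3 -c "
from h import *
probe()"
```

```text
Fz [2.56 2.57 1.86 1.69 1.81 2.33 2.75 3.01] mean 2.32 ee [533.5   25.17  66.77] t 8.75
```

It is raised now. I'll lift well clear.

{"api": "play_rows", "payload": {
  "targets": [0,0,-0.4,0,1,0,0,-0.8,0,1,0.4,0,-0.8,0,1,0,0,0,0,1,0,0,0,0,1]
}}

```text
clock: 9.25
ee_pos: [513.2, 26.2, 167.6]
tool_rot: [0.001, 0.037, 0.999, -0.0]
contact_force: [0.5, 0.4, -0.9]
finger_gap: -0.1
gripper_force: 0.0
```

```bash
python3 -c "
from h import *
probe(3); shot('wrist','w2')
im=cv2.imread('pics/w2.png'); cv2.imwrite('pics/w2c.png',im)"
```

```text
Fz [-0.54  0.24 -0.62] mean -0.31 ee [513.13  26.24 166.16] t 9.4
```

View pics/w2.png

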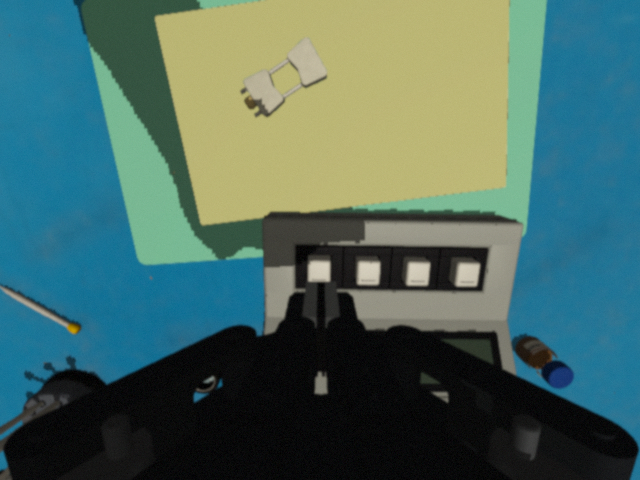

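The keys at (319,268), (368,270), (417,271) and (466,271) look alike, nothing around them has moved, and the gripper is clear.

```bash
python3 -c "
from station import ctrl
print(ctrl.job_done())"
```

```text
the job is handed in; nothing more can be done
None
```

I pressed the latched key (the rightmost, at y ≈ 25 mm) fully down and let it go; a light tap afterwards met 2.3 N at raised height, so it popped up. I tapped only one of the other three keys, its neighbour, and found it raised. The job is handed in, but no verdict came back.

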